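# Straighten the row of tea tins with the wooden bar

### The job

Pick up the wooden straightening bar from its black mat and use its long edge to push the four tea tins back until they stand in one straight row, square and with their fronts flush with the front edge of the wooden board. Then stand the bar back on its mat, grip upwards, wholly on the mat and along its length. Touch the tins only with the bar, and leave the jar, the cups and all the other things where they stand.

Things in the scene. Friction and masses are not known exactly. Their poses are not given: they have to be found in the camera images.
- board: Fixed wooden board on the counter, 130 deep (its x) x 420 long (y) x 12 thick. Origin: centre of its underside. Its front edge, the face at x = -65 mm, towards the robot, stops a bar that slides along the counter. Flush tins have origins at x = -30, z = 12 mm here. Two tins stand on each side of the glass jar, at about y = -160, -82, 82 and 160 mm.
- tin_a: Plain rectangular metal tea tin with slip lid, 70 deep (its x) x 58 wide (its y) x 75 tall, about 0.25 kg. Origin at the centre of its underside, z up; its front face is 35 mm from the origin towards -x. It stands in any of the four places, askew by up to 0.2 rad, 12 to 24 mm too far forward, its front hanging over the board's front edge.
- tin_b: Plain rectangular metal tea tin with slip lid, 70 deep (its x) x 58 wide (its y) x 65 tall, about 0.25 kg. Origin at the centre of its underside, z up; its front face is 35 mm from the origin towards -x. It stands in any of the four places, askew by up to 0.2 rad, 12 to 24 mm too far forward, its front hanging over the board's front edge.
- tin_c: Plain rectangular metal tea tin with slip lid, 70 deep (its x) x 58 wide (its y) x 70 tall, about 0.25 kg. Origin at the centre of its underside, z up; its front face is 35 mm from the origin towards -x. It stands in any of the four places, askew by up to 0.2 rad, 12 to 24 mm too far forward, its front hanging over the board's front edge.
- tin_d: Plain rectangular metal tea tin with slip lid, 70 deep (its x) x 58 wide (its y) x 60 tall, about 0.25 kg. Origin at the centre of its underside, z up; its front face is 35 mm from the origin towards -x. It stands in any of the four places, askew by up to 0.2 rad, 12 to 24 mm too far forward, its front hanging over the board's front edge.
- pusher: Light wood bar, 0.2 kg, 40 deep (its x) x 170 long (y) x 32 tall, with a grip block 26 (x) x 40 (y) on its middle, from 32 to 78 mm high. Either long side pushes; it spans two neighbouring tins. Origin: centre of its underside, z up. It stands upright on the mat, lengthwise. Fingers closing along its length stay within its depth; fingers closing across it may stick out and touch the tins.
- mat: Fixed flat black rubber mat, 130 (its x) x 240 (its y) x 4 thick, at the robot's left or right; its long side runs roughly along the robot's x. Origin at the centre of its underside.
- jar: Bystander: lidded glass jar, 58 across, 85 tall, standing on the board in the middle of the row, between the two pairs of tins, its front at least 8 mm behind the board's front edge. Origin at the centre of its underside.
- shaker: Bystander: small steel shaker, 36 across, 70 tall, on the counter before the middle of the board, its middle about 48 to 62 mm in front of the front edge. Origin at the centre of its underside.
- cup_a: Bystander: small white cup, 44 across, 50 tall, on the board close behind the tins. Origin at the centre of its underside.
- cup_b: Bystander: small white cup, 44 across, 50 tall, on the board close behind the tins. Origin at the centre of its underside.
- mug: Bystander: white mug, 76 across plus a handle, 90 tall, on the counter between robot and board. Origin at the centre of its underside.
- soap: Bystander: soap bottle, 60 across, 170 tall, on the counter at the left rear (a fixed kettle, 212 tall, stands at the right rear, about 0.85 m from the robot). Origin at the centre of its underside.
- caddy: Fixed washing-up caddy, an open grey box 110 (its x) x 200 (its y) x 60 tall with a sponge and a brush that rise to about 80 mm, on the side opposite to the mat. Origin at the centre of its underside.
Mind the look-alikes: they are no part of the job. Leave any purple or red look-alike of the tin_b alone.

How it is judged (in metres and radians):
On the way, in this order (a step that is already met when the one before it is completed fails the run):
1. the bar is lifted off its mat (height (world z) of pusher above 0.03 m), for 0.1 s.
2. all four tins stand square with their fronts flush with the board's front edge (x of tin_a in the frame of board between -0.035 and -0.025 m and z of tin_a in the frame of board between 0.008 and 0.016 m and angle between the x axis of each of tin_a, tin_b, tin_c, tin_d and the x axis of board, either way round below 0.07 rad and angle between each of tin_a, tin_b, tin_c, tin_d's own z axis and vertical below 0.06 rad and x of tin_b in the frame of board between -0.035 and -0.025 m and z of tin_b in the frame of board between 0.008 and 0.016 m and x of tin_c in the frame of board between -0.035 and -0.025 m and z of tin_c in the frame of board between 0.008 and 0.016 m and x of tin_d in the frame of board between -0.035 and -0.025 m and z of tin_d in the frame of board between 0.008 and 0.016 m), for 0.2 s.
At the end, for the whole second after the job is handed in: All four tins stand upright on the board, fronts within 5 mm of its front edge and square to it within 0.07 rad, at rest; the bar stands upright on its mat along the mat's length (centre within 37 mm lengthwise and 47 mm crosswise of the mat's centre, within 0.6 rad), released and at rest (all of step 2 and x of pusher in the frame of mat between -0.047 and 0.047 m and y of pusher in the frame of mat between -0.037 and 0.037 m and z of pusher in the frame of mat between 0.001 and 0.008 m and angle between the y axis of pusher and the y axis of mat, either way round below 0.6 rad and angle between pusher's own z axis and vertical below 0.06 rad and linear speed of each of pusher, tin_a, tin_b, tin_c, tin_d below 0.02 m/s); the robot touches nothing.
It fails at once if a tin is touched by the gripper or arm (contact force between any of the fingers, the arm and tin_a above 1 N or contact force between any of the fingers, the arm and tin_b above 1 N or contact force between any of the fingers, the arm and tin_c above 1 N or contact force between any of the fingers, the arm and tin_d above 1 N).
It fails at once if the jar, the shaker, a cup, the mug or the soap bottle is moved by more than 10 mm (distance of any of jar, shaker, cup_a, cup_b, mug, soap from where it was at the start of the episode above 0.01 m).
It also fails if it takes over 61 s, if anything falls off the work surface, if the arm or the gripper's body presses on something with over 40 N, if the wrist force passes 120 N, or if a joint passes its speed limit or range.

### The arm

A 6-joint arm with a two-finger parallel gripper is mounted at the origin on the work surface. World frame = base frame: x ahead of the robot, y to its left, z up, the work surface at z = 0. Lengths are in mm, angles in degrees, forces in N, time in s.
With the tool pointing down it reaches from about 325 to 925 mm from the base axis. Payload 3.1 kg.
Tool frame: the origin (TCP) lies at the very end of the fingers, on their centre line; the grasp point (between the pads) lies grasp_offset behind it (grasp_offset is the distance from the TCP to the grasp point, in mm); z points along the fingers, x is the direction in which the jaws open and shut, and the axes are right-handed (so a half turn about z gives the same grasp; the last joint's range is limited). The gripper opens to 85 mm and grips with 20 to 120 N. Pads are 22 mm wide; open, the fingers measure 114 mm over their backs; the gripper's body (76 mm by 85 mm) begins 54 mm behind the grasp point. The pads swing forward as they close: fully open they stand 13 mm farther back than shut.
Start: joints at [-77.418, 12.427, 92.441, -0, 75.132, -6.429], TCP at [203.612, -590.916, 231.3] pointing down, gripper open.
Joint ranges: [-157.48, 157.48], [-44.54, 120.13], [17.64, 146.25], [-64.5, 244.5], [7.68, 150.69], [-147.95, 147.95]. Speed limits (degrees/s): [159.86, 159.86, 180, 180, 180, 180].

### API

Orientations are given as [roll, pitch, yaw] about the fixed x, y, z axes, in that order (R = Rz(yaw) Ry(pitch) Rx(roll)).
In Python, from station import * gives the robot as it stands. Calls block until the motion is done:
- goto(position, orientation): joint-space move of the TCP to a pose.
- move_l(position, attitude=None, speed=150): straight line of the TCP; attitude=None keeps the orientation; speed is the mean speed in mm/s.
- move_j(angles): joint-space move.
- grip(opening, squeeze=None): finger opening in mm; squeeze is the grip in N (None keeps the last); returns when the fingers have stopped.
- wait(seconds).
- solve_ik(position, orientation): joint angles nearest the present ones, or None.
- get_obs(): the state.
- get_image(name): name is "side" or "top" or "wrist"; returns the picture (420x560x3 uint8, red, green, blue); there is no depth.
- get_calibration(name): a dict with "fx", "fy", "cx", "cy" (pixels), "R" (3x3) and "t" (3): a world point X has camera coordinates R X + t; the wrist camera has in their place "mount" (4x4, takes a point from camera to tool coordinates, whose origin is the TCP and whose axes are the tool frame's). Camera axes: x right, y down, z forward; pixel columns grow to the right and rows downward; lengths in mm; the calibration is good to about 2 mm. The wrist camera is an equidistant fisheye: a pixel r from the principal point sees the ray r / f radians off the axis. A picture is of the moment at which its call begins: read the wrist's pose just before it. get_calibration takes no time and is no camera call.
A pose or a line that the arm cannot do raises Unreachable and nothing moves.
- sign_off(): hands the job in, once; it reports no verdict.
Trained networks look in the newest picture that a camera, given by its name, has taken for a name from the list of things; names that differ only in an ending like _2 or _b are one class to them, and where a whole thing is asked for, a point or a joint stands for the part that bears it (a point fixed in the world has none). Each returns a list of dicts, best first, with "score" (0 to 1); they miss things now and then, are a little off and sometimes report something else, mostly with a low value. They report only what shows in the picture. A call takes as long as a camera call. They do not tell look-alikes from the thing itself.
- spot_in(name, camera): "extent" ([centre column, centre row, width, height] in pixels, round what is visible of it).
- regions_of(name, camera): "region" (420x560 bool, what is visible of it) and "extent" ([centre column, centre row, width, height] in pixels, round what is visible of it).
The state is a dict: "t": time; "joint_pos": joint angles; "qvel": joint speeds; "effort": joint torques, N m; "tcp_pos": TCP position; "ee_rot": TCP orientation; "wrist_force": force on the tool from outside, world axes, zero at the start; "moment": the same for the moment, N m; "grip_width": finger opening in mm.
Only numpy, scipy, OpenCV 4.12 (cv2) and the standard library are available. Lean on these libraries where they do the work, as an engineer would, in place of code of your own. Each camera call takes 0.05 s, during which the arm holds its last target.

## Working session

There is one attempt and no reset: what is moved stays moved. The work goes in short steps, each a Python script; the robot and the scene stay as the last script left them, time stands still between calls to the robot, and variables do not carry over. Pictures are saved under pics/ and viewed, and the job is handed in when it is done.

```bash
ls; mkdir -p pics; python3 - <<'E'
from station import *
import cv2,json
print(get_obs())
for n in("top","side","wrist"):
    im=get_image(n); cv2.imwrite(f"pics/{n}0.png",im[:,:,::-1])
    c=get_calibration(n); print(n,{k:(v.tolist() if hasattr(v,'tolist') else v) for k,v in c.items()})
print(get_obs()['t'])
E
```

```text
pics
{'t': 0.0, 'joint_pos': array([-7.74186857e+01,  1.24788487e+01,  9.25308733e+01, -9.77643792e-04,
        7.51330398e+01, -6.42955492e+00]), 'qvel': array([-2.47340494e-03, -8.33814551e-02, -1.69881674e-02,  7.15966646e-05,
       -1.73335619e-02,  3.49957417e-02]), 'effort': array([ 1.06500477e-04, -3.96839297e+01, -3.03854299e+01, -8.53173992e-05,
        9.75105475e-03,  6.79324287e-06]), 'tcp_pos': array([ 203.41365704, -590.08059292,  229.92383079]), 'ee_rot': array([-1.79984952e+02,  1.41969578e-01, -7.09888601e+01]), 'wrist_force': array([ 0.01398649,  0.24356583, -0.41045195]), 'moment': array([-0.01581682,  0.02828333,  0.00251289]), 'grip_width': 85.26619992172394}
top {'fx': 418.48811540775955, 'fy': 418.48811540775955, 'cx': 276.17263762219915, 'cy': 209.99665524437904, 'R': [[0.011756053756550615, -0.9999137835341985, 0.005849846014839471], [-0.9913077997774199, -0.012421124752603391, -0.1309754242609328], [0.13103679368988003, -0.004259243853608684, -0.9913683561327099]], 't': [14.209003188248385, 598.9589033724588, 1235.6437264477574]}
side {'fx': 404.11834874954803, 'fy': 404.11834874954803, 'cx': 279.83381437499133, 'cy': 207.08765483155156, 'R': [[-0.9307916217088558, -0.36540745919516393, 0.010214975336868942], [-0.2614601345848183, 0.645960368224013, -0.7171985782938962], [0.25547124100275354, -0.6702332366038197, -0.6967939821583428]], 't': [530.6182284204381, 164.883833006514, 851.3992001431975]}
wrist {'fx': 325.19226210127806, 'fy': 325.19226210127806, 'cx': 277.57700743266895, 'cy': 214.678106772506, 'mount': [[0.9999999435280004, 0.00031595810276796463, -0.00011451843571944343, 0.685653798016439], [-0.0002633402398040415, 0.9483948980499853, 0.317091545148519, -81.91673116263264], [0.0002087963431779431, -0.31709149708441337, 0.9483949276967122, -140.80607240036767], [0.0, 0.0, 0.0, 1.0]]}
0.15
```

View pics/top0.png

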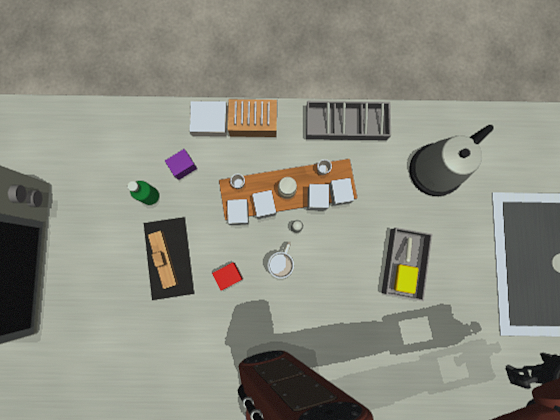

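View pics/side0.png

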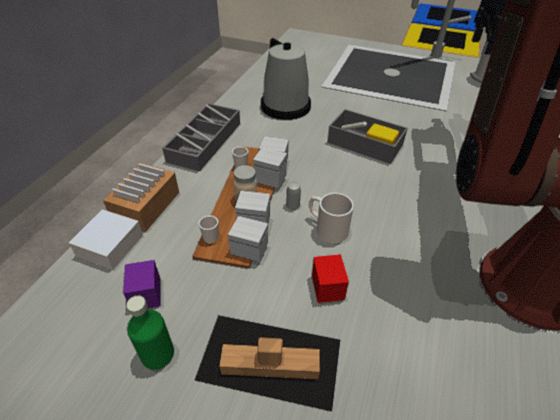

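View pics/wrist0.png

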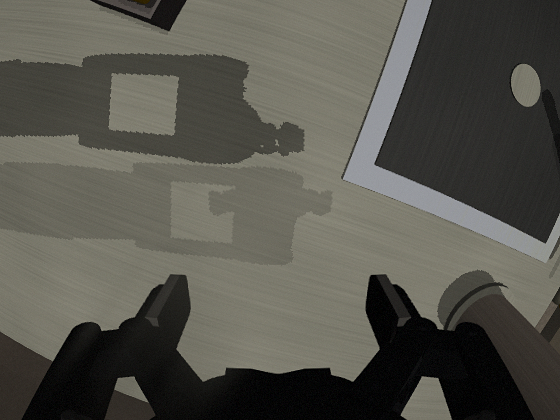

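The top picture shows the mat with the bar at (161,258), the board at (288,190) with four silver tins at (237,211), (264,204), (318,196) and (342,191), the jar at (288,187), the shaker at (296,227) and the mug at (280,263). The look-alikes are purple at (180,163) and red at (228,275).

Candidates for the bar are the wooden bar on the mat (161,258), the board (288,190) and the wooden rack (252,116). Only the first lies on the black mat and has a grip block.

```bash
cat > h.py <<'E'
from station import *
import numpy as np,cv2
def ray(cam,u,v):
    c=get_calibration(cam);R=np.array(c['R']);t=np.array(c['t'])
    d=R.T@np.array([(u-c['cx'])/c['fx'],(v-c['cy'])/c['fy'],1]);o=-R.T@t
    return o,d
def onplane(cam,u,v,z):
    o,d=ray(cam,u,v);s=(z-o[2])/d[2];return (o+s*d)[:2]
def proj(cam,X):
    c=get_calibration(cam);p=np.array(c['R'])@np.array(X)+np.array(c['t'])
    return np.array([c['fx']*p[0]/p[2]+c['cx'],c['fy']*p[1]/p[2]+c['cy']])
E
python3 - <<'E'
from h import *
im=get_image("top")
tops=dict(board=12,tin_a=67,pusher=32,mat=4,jar=85,shaker=70,cup_a=62,mug=90,soap=170,caddy=60)
for n,z in tops.items():
    for d in regions_of(n,"top"):
        m=d['region'].astype(np.uint8)
        cs=max(cv2.findContours(m,0,2)[0],key=cv2.contourArea).reshape(-1,2)
        P=np.array([onplane("top",u,v,z) for u,v in cs],np.float32)
        r=cv2.minAreaRect(P)
        print(n,round(d['score'],2),np.round(d['extent']),np.round(r[0]),np.round(r[1]),round(r[2],1))
cv2.imwrite("pics/c0.png",cv2.resize(im[140:320,120:380][:,:,::-1],None,fx=3,fy=3,interpolation=2))
E
```

```text
board 0.71 [287. 188. 139.  58.] [671. -14.] [135. 423.] 9.9
tin_a 0.86 [227. 279.  27.  30.] [401. 161.] [61. 77.] 27.2
tin_a 0.81 [340. 188.  27.  29.] [ 654. -174.] [79. 67.] 9.0
tin_a 0.7 [265. 205.  22.  30.] [614.  57.] [76. 57.] 13.0
tin_a 0.63 [237. 212.  20.  27.] [589. 135.] [75. 60.] 1.2
pusher 0.63 [164. 257.  29.  53.] [447. 364.] [171.  51.] 18.4
mat 0.93 [168. 259.  48.  81.] [452. 353.] [241. 134.] 9.1
jar 0.92 [287. 188.  21.  24.] [662. -10.] [66. 53.] 0.6
jar 0.28 [238. 181.  14.  17.] [679. 137.] [43. 38.] 45.6
shaker 0.46 [298. 225.  14.  12.] [548. -39.] [36. 33.] 0.4
cup_a 0.68 [326. 168.  12.  14.] [ 729. -124.] [33. 38.] 89.9
cup_a 0.68 [239. 214.  22.  26.] [589. 136.] [78. 60.] 1.2
cup_a 0.62 [237. 180.  12.  19.] [684. 138.] [38. 41.] 65.2
mug 0.63 [280. 259.  29.  34.] [447.   9.] [100.  74.] 9.9
soap 0.8 [145. 194.  27.  28.] [629. 388.] [92. 52.] 60.1
caddy 0.57 [408. 262.  51.  74.] [ 445. -366.] [125. 199.] 80.5
caddy 0.4 [266. 205.  22.  31.] [615.  57.] [80. 61.] 11.9
caddy 0.15 [327. 166.  15.  16.] [ 731. -124.] [40. 47.] 89.9
```

View pics/c0.png

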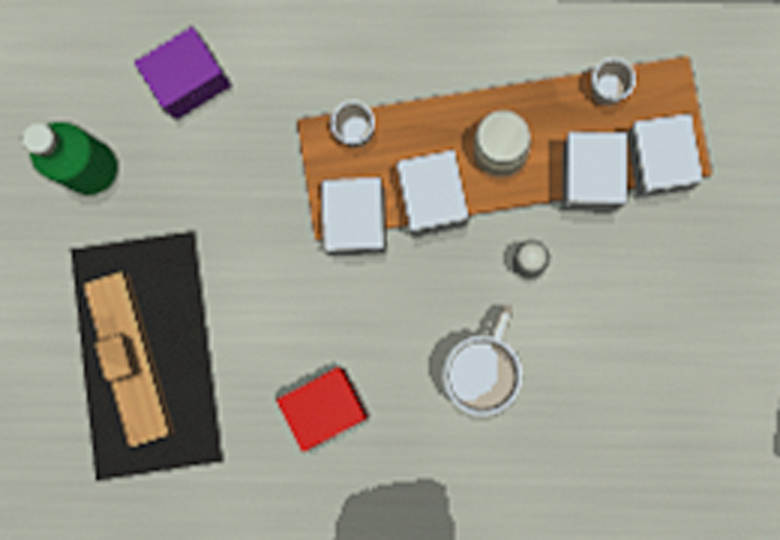

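The crop at 3x confirms the bar with its grip block on the mat. Its crop corners are (84,283), (124,272), (170,436) and (130,448). Next I'll compute poses from the corners.

```bash
python3 - <<'E'
from h import *
import station
print([n for n in dir(station) if not n.startswith('__')], getattr(station,'grasp_offset',None))
def P(x,y,z): return onplane("top",119.67+x/3,139.67+y/3,z)
for nm,pts,z in(("board",[(298,120),(690,57),(711,175),(319,240)],12),("mat",[(71,249),(194,232),(222,461),(98,480)],4),("bar",[(84,283),(124,272),(170,436),(130,448)],32),("block",[(95,338),(128,333),(137,372),(104,379)],78),("edge",[(480,211),(555,203)],12),("shaker",[(530,258)],70),("jar",[(503,140)],85),("mug",[(480,373)],90)):
    Q=np.array([P(*p,z) for p in pts]);print(nm,Q.round(0).tolist(),Q.mean(0).round(1))
    for i in range(len(Q)):
        d=Q[(i+1)%len(Q)]-Q[i]; print('   ',np.linalg.norm(d).round(1),np.degrees(np.arctan2(d[1],d[0])).round(1))
c=get_calibration("top");print(-np.array(c['R']).T@np.array(c['t']))
E
```

```text
['Unreachable', 'get_calibration', 'get_image', 'get_obs', 'goto', 'grasp_offset', 'grip', 'move_j', 'move_l', 'regions_of', 'sign_off', 'solve_ik', 'spot_in', 'wait'] 18.700000000000003
board [[696.0, 202.0], [769.0, -209.0], [643.0, -230.0], [570.0, 177.0]] [669.7 -15.2]
    417.9 -79.9
    127.5 -170.8
    413.1 100.2
    128.5 11.4
mat [[558.0, 434.0], [578.0, 308.0], [344.0, 270.0], [324.0, 395.0]] [451.  351.6]
    128.2 -81.3
    236.8 -170.8
    126.5 99.3
    238.1 9.6
bar [[521.0, 411.0], [533.0, 371.0], [370.0, 317.0], [358.0, 356.0]] [445.4 363.8]
    41.5 -73.7
    171.7 -161.8
    41.1 107.3
    172.5 18.3
block [[465.0, 383.0], [470.0, 352.0], [433.0, 341.0], [426.0, 373.0]] [448.3 362.2]
    32.1 -80.7
    38.9 -164.4
    32.3 102.7
    40.7 15.2
edge [[602.0, 10.0], [612.0, -67.0]] [607.2 -28.4]
    78.4 -83.1
    78.4 96.9
shaker [[549.0, -39.0]] [548.7 -38.6]
    0.0 0.0
jar [[664.0, -11.0]] [663.7 -10.5]
    0.0 0.0
mug [[436.0, 10.0]] [435.5   9.8]
    0.0 0.0
[ 431.6707988    26.91042935 1303.34386586]
```

```bash
python3 - <<'E'
from h import *
goto([430,355,220],[180,0,18])
o=get_obs();im=get_image("wrist");cv2.imwrite("pics/w1.png",im[:,:,::-1])
print(o['t'],o['tcp_pos'],o['ee_rot'],o['joint_pos'])
for x in (300,350):
  pass
for p,r in(([446,363,50],[180,0,18]),([500,100,60],[180,0,100]),([600,-160,60],[180,0,100]),([600,-160,250],[180,0,100])):
    print(p,solve_ik(p,r))
E
```

```text
4.0917 [430.50056942 354.50512503 220.00323985] [ 1.79990149e+02 -4.81007106e-03  1.79366253e+01] [ 3.22655902e+01  4.83612123e+00  1.02275753e+02 -1.12320041e-02
  7.28859037e+01  1.43322705e+01]
[446, 363, 50] [ 3.21503435e+01  1.90724029e+01  1.05828653e+02 -2.54444375e-14
  5.50989437e+01  1.41503435e+01]
[500, 100, 60] [ 3.41937561e+00  1.12133760e+01  1.14544436e+02 -2.54444375e-14
  5.42421882e+01 -9.65806244e+01]
[600, -160, 60] [ -21.40397998   22.95147247   99.1544477     0.           57.89407984
 -121.40397998]
[600, -160, 250] [ -21.40397998   11.11555187   91.94853223    0.           76.93591589
 -121.40397998]
```

View pics/w1.png

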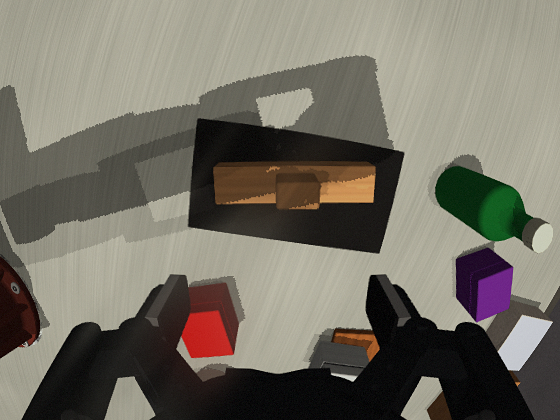

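```bash
cat >> h.py <<'E'
from scipy.spatial.transform import Rotation as Ro
def wplane(u,v,z,tcp,rot):
    c=get_calibration("wrist");M=np.array(c['mount'])
    a=np.array([(u-c['cx'])/c['fx'],(v-c['cy'])/c['fy']]);r=np.hypot(*a)
    d=np.r_[a/r*np.sin(r),np.cos(r)] if r>1e-9 else np.array([0,0,1.])
    T=Ro.from_euler('xyz',rot,degrees=True).as_matrix()
    o=T@M[:3,3]+tcp; d=T@M[:3,:3]@d; s=(z-o[2])/d[2]; return (o+s*d)[:2]
E
python3 - <<'E'
from h import *
t=np.array([430.5,354.5,220.]);r=[179.99,0,17.94]
im=cv2.imread("pics/w1.png");cv2.imwrite("pics/w1c.png",cv2.resize(im[110:260,180:410],None,fx=3.4,fy=3.4,interpolation=2))
for nm,pts,z in(("bar",[(215,166),(374,164),(374,202),(216,202)],32),("block",[(277,174),(320,174),(320,209),(277,209)],78),("mat",[(197,119),(404,152),(380,253),(189,227)],4)):
    Q=np.array([wplane(*p,z,t,r) for p in pts]);print(nm,Q.round(0).tolist(),Q.mean(0).round(1))
    for i in range(4):
        d=Q[(i+1)%4]-Q[i]; print('   ',np.linalg.norm(d).round(1),np.degrees(np.arctan2(d[1],d[0])).round(1))
E
```

```text
bar [[362.0, 358.0], [519.0, 412.0], [535.0, 373.0], [373.0, 320.0]] [447.1 365.7]
    166.1 19.0
    41.8 -67.6
    170.1 -162.0
    38.9 106.7
block [[423.0, 378.0], [459.0, 390.0], [470.0, 359.0], [433.0, 347.0]] [446.3 368.2]
    38.2 18.3
    32.7 -70.0
    39.4 -162.0
    32.5 107.9
mat [[324.0, 397.0], [558.0, 436.0], [580.0, 310.0], [346.0, 270.0]] [452.1 353.1]
    237.6 9.5
    128.2 -80.0
    237.5 -170.5
    128.1 100.1
```

View pics/w1c.png

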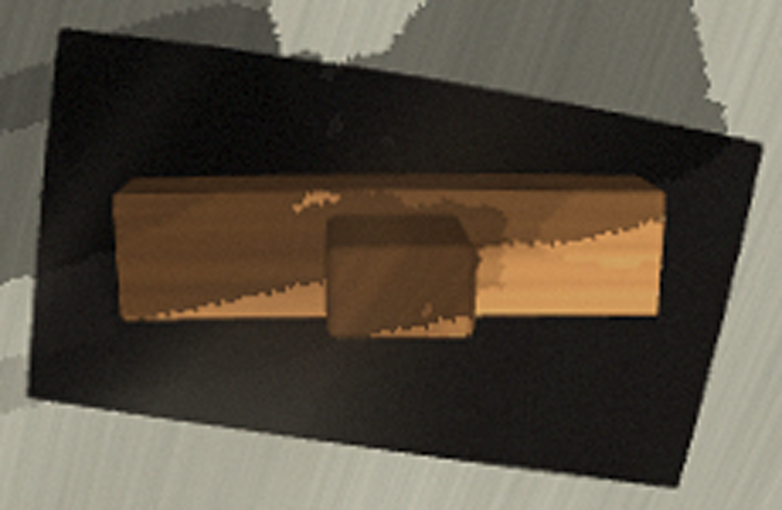

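The crop shows the block's top face at about (276–319, 183–209) in the full picture and the bar's top face at (215–375, 167–203). The block's side face must be left out, so I'll recompute.

```bash
python3 - <<'E'
from h import *
t=np.array([430.5,354.5,220.]);r=[179.99,0,17.94]
for nm,pts,z in(("bar",[(213.8,166.5),(375.6,166.5),(373.8,203),(215.5,203.5)],36),("block",[(276.3,182.6),(319.6,182.6),(319,209),(277,209)],82)):
    Q=np.array([wplane(*p,z,t,r) for p in pts]);print(nm,Q.round(0).tolist(),Q.mean(0).round(1))
    for i in range(4):
        d=Q[(i+1)%4]-Q[i]; print('   ',np.linalg.norm(d).round(1),np.degrees(np.arctan2(d[1],d[0])).round(1))
E
```

```text
bar [[361.0, 358.0], [520.0, 410.0], [533.0, 373.0], [373.0, 320.0]] [447.  365.1]
    167.3 18.3
    39.7 -70.4
    168.6 -161.8
    39.5 107.7
block [[424.0, 371.0], [461.0, 383.0], [469.0, 360.0], [433.0, 348.0]] [446.6 365.3]
    38.2 18.2
    24.4 -71.2
    37.9 -162.0
    24.3 109.4
```

```bash
python3 - <<'E'
from h import *
goto([446.8,365.2,130],[180,0,18.2])
move_l([446.8,365.2,41],speed=120)
grip(30,100)
o=get_obs();print(o['t'],o['tcp_pos'],o['grip_width'],o['wrist_force'])
move_l([446.8,365.2,200],speed=180)
o=get_obs();print(o['t'],o['tcp_pos'],o['ee_rot'],o['grip_width'],o['wrist_force'])
cv2.imwrite("pics/w2.png",get_image("wrist")[:,:,::-1])
cv2.imwrite("pics/s2.png",get_image("side")[:,:,::-1])
E
```

```text
5.9833 [447.59826153 365.72529485  41.90098183] 39.41129428992838 [0.72841675 0.04375359 2.83679412]
7.0167 [445.62503194 364.45601181 198.06102401] [179.94901624   0.1963823   18.19955329] 39.26552664363188 [-0.14817688 -0.26772218 -1.28972798]
```

View pics/w2.png

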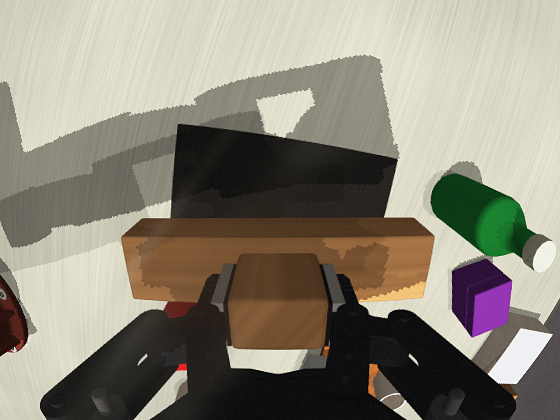

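View pics/s2.png

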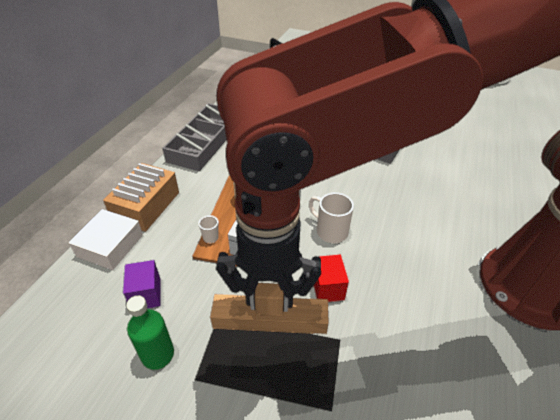

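The bar hangs level in the wrist picture (block at columns 230–328, centred). Now for the left pair of tins.

```bash
cat >> h.py <<'E'
BC=np.array([670.,-15.]);BY=10.1
def B(x,y):
    a=np.radians(BY);return BC+[x*np.cos(a)-y*np.sin(a),x*np.sin(a)+y*np.cos(a)]
ex=np.array([np.cos(np.radians(BY)),np.sin(np.radians(BY)),0])
def inB(p):
    a=np.radians(BY);d=np.array(p[:2])-BC;return np.array([d[0]*np.cos(a)+d[1]*np.sin(a),-d[0]*np.sin(a)+d[1]*np.cos(a)])
E
cat > look.py <<'E'
E
python3 - <<'E'
from h import *
goto([*B(-130,122),200],[180,0,90+BY])
o=get_obs();print(o['t'],inB(o['tcp_pos']),o['tcp_pos'],o['ee_rot'],o['wrist_force'])
move_l([*B(-130,122),80],speed=180)
o=get_obs();print(o['t'],inB(o['tcp_pos']),o['tcp_pos'])
cv2.imwrite("pics/s3.png",get_image("side")[:,:,::-1])
cv2.imwrite("pics/t3.png",get_image("top")[:,:,::-1])
E
```

```text
8.8333 [-130.03822178  122.37151478] [520.51706522  82.67076821 199.83813637] [-1.79985421e+02 -1.50251787e-02  1.00104112e+02] [-1.72383815 -0.58411162 -2.21494893]
9.65 [-128.91219416  122.01259499] [521.68858559  82.51487832  80.96852819]
```

View pics/s3.png

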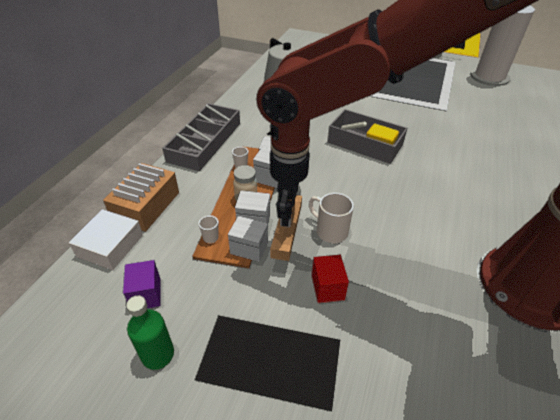

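View pics/t3.png

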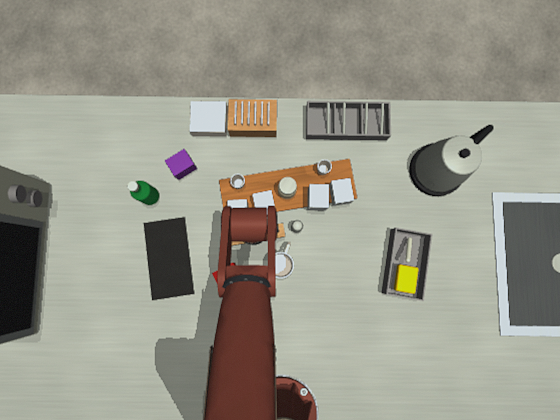

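The side picture shows the bar at (285,230), clear of the tins, the mug at (333,217) and the shaker. The top picture shows the bar's right end at (284,231), with the shaker at (296,227). I'll lower it and push.

```bash
cat >> h.py <<'E'
def push(by,z,x0=-108,xmax=-76,thr=14):
    move_l([*B(-130,by),z],speed=60); wait(.2)
    o=get_obs();f0=o['wrist_force']@ex;print('down',o['t'],inB(o['tcp_pos']),o['tcp_pos'][2],o['wrist_force'])
    if o['tcp_pos'][2]-38.2>3 or o['tcp_pos'][2]<37.6:
        z+=39.5-o['tcp_pos'][2]; move_l([*B(-130,by),z],speed=20); wait(.1)
        f0=get_obs()['wrist_force']@ex; print('z',get_obs()['tcp_pos'][2])
    move_l([*B(-100,by),z],speed=40)
    x=-100
    while x<xmax:
        x+=1.5; move_l([*B(x,by),z],speed=20)
        o=get_obs();f=o['wrist_force']@ex-f0;p=inB(o['tcp_pos'])
        print(round(o['t'],2),x,p.round(1),o['tcp_pos'][2].round(1),f.round(1),o['moment'].round(2))
        if f<-thr: break
    return x,z
E
python3 - <<'E'
from h import *
print(push(122,39.5))
cv2.imwrite("pics/s4.png",get_image("side")[:,:,::-1])
E
```

```text
down 10.775 [-129.6676745   121.95260693] 39.83632843651827 [-0.20074006  0.65670297 -1.1139712 ]
11.93 -98.5 [-98.6 122. ] 39.4 -0.6 [-0.06  0.03  0.04]
12.18 -97.0 [-97.8 122.1] 39.2 -2.0 [-0.15  0.47  0.  ]
12.43 -95.5 [-95.7 122.2] 39.2 -1.7 [ 0.04  0.37 -0.03]
12.68 -94.0 [-93.9 122.1] 39.3 -1.3 [0.03 0.39 0.01]
12.93 -92.5 [-92.2 121.9] 39.5 -1.3 [-0.02  0.33 -0.01]
13.18 -91.0 [-90.7 121.9] 39.5 -0.8 [-0.06  0.35 -0.02]
13.43 -89.5 [-89.2 121.9] 39.6 -1.7 [-0.09  0.42  0.04]
13.68 -88.0 [-87.7 122. ] 39.6 -1.2 [-0.04  0.4  -0.02]
13.93 -86.5 [-86.2 122. ] 39.5 -2.2 [-0.04  0.36 -0.02]
14.18 -85.0 [-84.7 122. ] 39.5 -2.4 [-0.04  0.36 -0.03]
14.43 -83.5 [-83.7 122.1] 39.5 -2.8 [-0.19  0.62 -0.16]
14.68 -82.0 [-83.5 122.1] 39.3 -6.5 [-0.33  1.18 -0.27]
14.93 -80.5 [-83.4 122.1] 38.9 -9.0 [-0.43  1.47 -0.25]
15.18 -79.0 [-83.3 122.2] 38.6 -10.4 [-0.48  1.98 -0.25]
15.43 -77.5 [-83.1 122.2] 38.3 -13.1 [-0.66  2.41 -0.3 ]
15.68 -76.0 [-83.  122.2] 38.3 -15.7 [-0.77  2.92 -0.25]
(-76.0, 39.5)
```

View pics/s4.png

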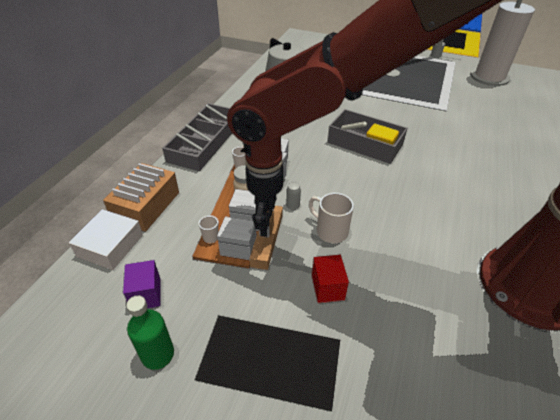

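Contact came at bar centre bx = -83.6, where -85 was expected, and the force rose evenly against the stop. Now the right pair.

```bash
python3 - <<'E'
from h import *
move_l([*B(-130,122),39.5],speed=60)
move_l([*B(-130,122),170],speed=180)
move_l([*B(-130,-122),170],speed=200)
cv2.imwrite("pics/t5.png",get_image("top")[:,:,::-1])
move_l([*B(-130,-122),80],speed=180)
cv2.imwrite("pics/t6.png",get_image("top")[:,:,::-1])
cv2.imwrite("pics/s6.png",get_image("side")[:,:,::-1])
print(get_obs()['t'],get_obs()['grip_width'],get_obs()['ee_rot'])
E
```

```text
19.8167 39.122107993587775 [1.79800519e+02 1.25133613e-01 1.00115032e+02]
```

View pics/t6.png

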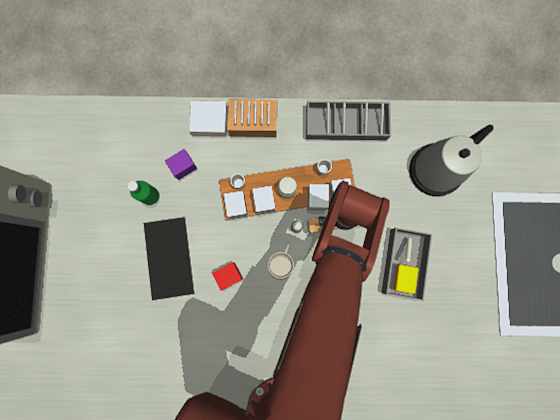

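View pics/s6.png

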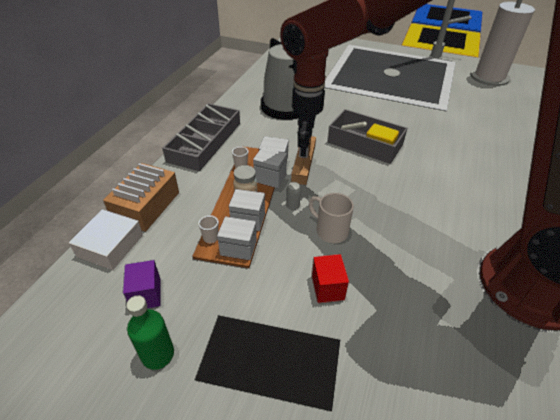

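The left pair is flush at (235,204) and (263,199). The bar's left end is at (308,226) and clears the shaker at (297,226) by about 11 mm, so I'll shift the bar 4 mm outward and push.

```bash
python3 - <<'E'
from h import *
print(push(-126,39.5))
cv2.imwrite("pics/s7.png",get_image("side")[:,:,::-1])
move_l([*B(-130,-126),39.5],speed=60)
move_l([*B(-130,-126),200],speed=180)
goto([440,200,220],[180,0,60])
cv2.imwrite("pics/t8.png",cv2.resize(get_image("top")[140:320,120:380][:,:,::-1],None,fx=3,fy=3,interpolation=2))
cv2.imwrite("pics/s8.png",get_image("side")[:,:,::-1])
print(get_obs()['t'])
E
```

```text
down 20.8417 [-129.76859081 -126.11876458] 39.75798577761544 [ 0.45498796  0.01168678 -2.0904359 ]
21.99 -98.5 [ -98.7 -125.9] 39.4 -1.2 [-0.03  0.07  0.01]
22.24 -97.0 [ -97. -126.] 39.4 -0.6 [-0.1   0.1  -0.01]
22.49 -95.5 [ -95.7 -126.1] 39.4 -2.5 [-0.27  0.28 -0.09]
22.74 -94.0 [ -94.3 -126. ] 39.4 -3.8 [-0.27  0.48 -0.05]
22.99 -92.5 [ -92.4 -125.9] 39.3 -2.1 [-0.21  0.38 -0.02]
23.24 -91.0 [ -90.7 -125.9] 39.4 -1.7 [-0.18  0.37 -0.02]
23.49 -89.5 [ -89.2 -125.9] 39.5 -1.9 [-0.17  0.31  0.  ]
23.74 -88.0 [ -87.7 -126. ] 39.5 -2.6 [-0.11  0.38 -0.06]
23.99 -86.5 [ -86.3 -126. ] 39.5 -2.9 [-0.14  0.36  0.01]
24.24 -85.0 [ -84.9 -126. ] 39.6 -2.2 [-0.14  0.5   0.08]
24.49 -83.5 [ -83.5 -125.9] 39.5 -3.8 [-0.11  0.58 -0.05]
24.74 -82.0 [ -83.3 -125.9] 39.4 -6.5 [-0.33  1.11 -0.15]
24.99 -80.5 [ -83.1 -125.8] 39.3 -9.9 [-0.54  1.64 -0.27]
25.24 -79.0 [ -82.9 -125.8] 39.1 -13.1 [-0.66  2.17 -0.31]
25.49 -77.5 [ -82.7 -125.7] 39.0 -15.4 [-0.83  2.69 -0.35]
(-77.5, 39.5)
29.1333
```

View pics/t8.png

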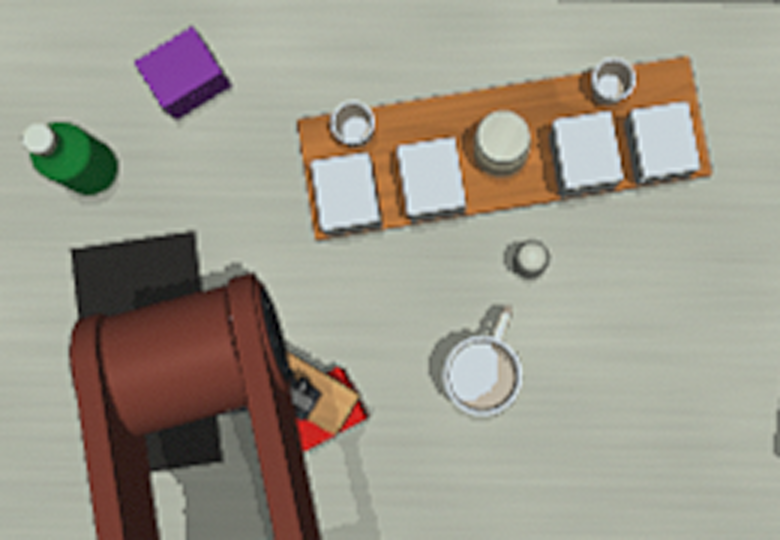

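View pics/s8.png

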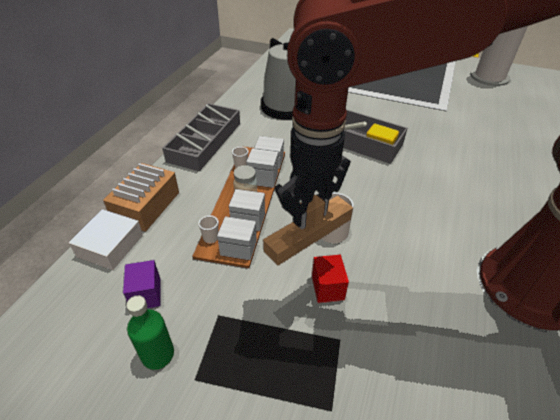

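All four tins look flush and parallel with the board edge, and the shaker at (530,258), jar, cups and mug are where they were. Next I'll put the bar back.

```bash
python3 - <<'E'
from h import *
goto([451.5,352.5,150],[180,0,9.6])
move_l([451.5,352.5,55],speed=120)
f0=get_obs()['wrist_force'][2]
z=46.
while z>39:
    move_l([451.5,352.5,z],speed=40); o=get_obs(); f=o['wrist_force'][2]-f0
    print(z,o['tcp_pos'].round(1),f.round(1))
    if f>3: break
    z-=1
grip(85)
wait(.2)
move_l([451.5,352.5,200],speed=150)
goto([300,-300,300],[180,0,-45])
cv2.imwrite("pics/t9.png",cv2.resize(get_image("top")[140:320,120:380][:,:,::-1],None,fx=3,fy=3,interpolation=2))
for d in regions_of("tin_a","top")+regions_of("pusher","top")+regions_of("mat","top")+regions_of("board","top"):
    m=d['region'].astype(np.uint8)
    cs=max(cv2.findContours(m,0,2)[0],key=cv2.contourArea).reshape(-1,2)
    P=np.array([onplane("top",u,v,60) for u,v in cs],np.float32)
    r=cv2.minAreaRect(P); print(round(d['score'],2),np.round(d['extent']),np.round(r[0]),np.round(r[1]),round(r[2],1))
cv2.imwrite("pics/s9.png",get_image("side")[:,:,::-1])
print(get_obs()['t'])
E
```

```text
46.0 [451.2 352.4  45.7] 0.0
45.0 [451.5 352.5  45. ] 0.1
44.0 [451.5 352.5  44. ] -0.5
43.0 [451.4 352.4  42.9] -0.1
42.0 [451.5 352.5  42. ] -0.4
41.0 [451.5 352.5  41.9] 7.5
0.96 [264. 199.  25.  28.] [629.  60.] [77. 57.] 10.1
0.82 [238. 204.  24.  27.] [613. 144.] [79. 61.] 9.9
0.82 [341. 187.  27.  31.] [ 669. -171.] [77. 68.] 12.2
0.81 [317. 190.  22.  28.] [657. -95.] [78. 64.] 8.8
0.78 [183. 164.  30.  32.] [735. 313.] [76. 71.] 35.1
0.58 [226. 276.  22.  30.] [402. 163.] [60. 75.] 27.1
0.9 [172. 257.  23.  59.] [453. 344.] [166.  50.] 9.8
0.67 [170. 258.  52.  84.] [452. 337.] [231. 127.] 8.9
0.73 [286. 188. 138.  61.] [660.   4.] [123. 240.] 10.6
37.3917
```

View pics/t9.png

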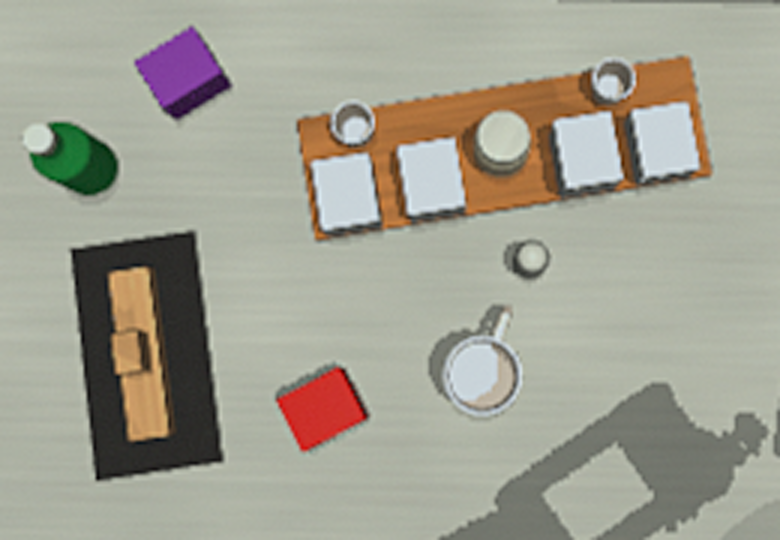

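View pics/s9.png

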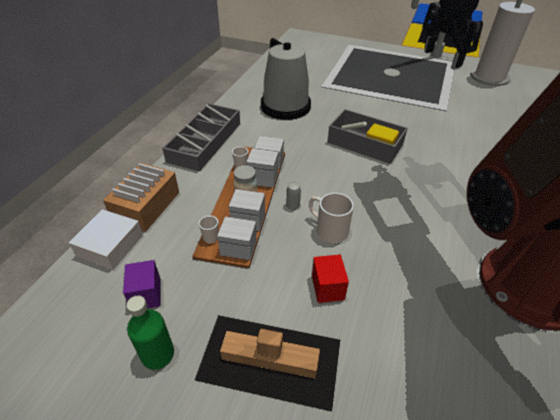

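```bash
python3 - <<'E'
from h import *
im=get_image("top")[:,:,::-1]
cv2.imwrite("pics/t10.png",cv2.resize(im[155:230,212:362],None,fx=5,fy=5,interpolation=2))
E
```

```text
(no output)
```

View pics/t10.png

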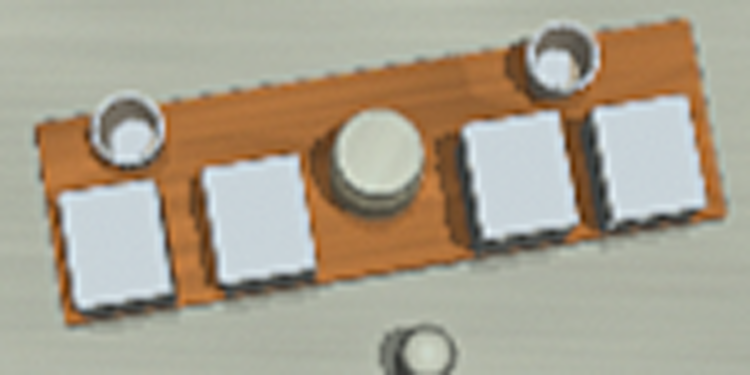

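The 5x crop shows the bases of all four tin fronts, at about (115,315), (268,290), (525,247) and (655,225), on the board's front-edge line to within about 2 crop pixels (1–2 mm). They are parallel to it, so I'm handing in.

```bash
python3 -c "
from station import *
sign_off()"
```

```text
the job is handed in; nothing more can be done
```

I gripped the bar by its block and pushed the left pair of tins, then the right pair, until the bar stopped against the board's front edge at about 15 N. I then stood the bar back on its mat, released it, moved the arm clear and handed the job in at about 37.5 s. The sign-off gives no verdict, so what follows is from my own last pictures.

- **Tins:** all four fronts lie on the board's front-edge line to within about 1–2 mm. Measured tin angles are 8.8° to 12.2° against the board's 10.1°, so all are within the 4° (0.07 rad) limit. The 12.2° one, the far-right tin, is the loosest reading.
- **Bar:** it stands grip up at 9.8°, against the mat's 9.6°. It was released within a few mm of the mat's centre and shows wholly on it.
- **Other things:** the jar, shaker, cups, mug, soap bottle and both look-alikes show where they started.

The one disagreement was that the bar met the board edge 1.5–2 mm farther back than I had computed, which is within the calibration error.

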